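# Unload the pin cassette from the inspection stand

## Robot

A 7-joint arm with a two-finger parallel gripper is mounted at the origin on the work surface. World frame = base frame: x ahead of the robot, y to its left, z up, the work surface at z = 0. Lengths are in mm, angles in rad, forces in N, time in s.
With the tool pointing down it reaches from about 425 to 950 mm from the base axis. Payload 4.7 kg.
Tool frame: the origin (TCP) lies at the very end of the fingers, on their centre line; the grasp point (between the pads) lies 19 mm behind it; z points along the fingers, y is the line along which they close (so a half turn about z gives the same grasp; the last joint's range is limited). The gripper opens to 85 mm and grips with 20 to 120 N. Pads are 22 mm wide; open, the fingers measure 114 mm over their backs; the gripper's body (76 mm by 85 mm) begins 54 mm behind the grasp point. The pads swing forward as they close: fully open they stand 13 mm farther back than shut.
Start: joints at [-1.214, 0.469, -0.049, 1.532, 0.024, 1.141, -0.082], TCP at [253.964, 625.422, 208.835] pointing down, gripper open.
Joint ranges: [-2.59, 2.59], [-0.33, 1.99], [-1.39, 1.29], [0.1, 2.45], [-1.04, 4.18], [0.21, 1.99], [-2.66, 2.66]. Speed limits (rad/s): [2.57, 2.57, 3.14, 3.14, 3.14, 3.14, 3.14].

## Interface

Orientations are given as a rotation vector (axis times angle).
In Python, from rig import * gives the robot as it stands.
- The arm moves only by the tool servo_tool, never from a script. Its argument "rows" is a list of rows, each a list of 2 entries, a list of its own where there are three numbers: the shift along the world's x, y, z in m, then the turn about the world's z in rad. In form: [[[x, y, z], twist], ...]. A call has 1 to 10 rows; each row shifts and turns the commanded pose from where the row before left it; what a row does not reach is not made up. A row lasts 1/10 s, in which the tool goes at most 50 mm and 8.59 degrees, less where a joint would pass 70% of its speed; a pose out of reach is approached as far as the arm can. A call with a gripper value outside its range is refused whole. "claw" is the gripper command: -1 is fully open, 1 is shut, values between are in proportion, set as the call begins (left out, the last holds). The fingers move at their own pace and stop on an object; the grip force is fixed at half the most. Time passes only in rows, so rows that do not move let the fingers close. It gives the time, the measured TCP pose, the force, the opening and the grip force at its end, in the units of the state.
- sense(): the state, without advancing time (a new reading comes with each control period).
- snapshot(name): name is "side" or "top" or "wrist"; returns (picture, depth): 384x512x3 uint8, blue, green, red; 384x512 float32, mm along the optical axis (not along the pixel's ray), 0 where there is no reading.
- camera_info(name): a dict with "fov_y" (degrees; the focal length in pixels is half the picture's height over the tangent of half this angle, whatever the lens; pixels are square), "cx", "cy" (the principal point, pixels), "rvec" (rotation vector, rad) and "tvec" (3), from world to camera coordinates, as OpenCV has them; the wrist camera has in their place "T_tool_cam" (4x4, takes a point from camera to tool coordinates, whose origin is the TCP and whose axes are the flange's). Camera axes: x right, y down, z forward; pixel columns grow to the right and rows downward; lengths in mm; the calibration is good to about 2 mm. A picture is of the moment at which its call begins: read the wrist's pose just before it. camera_info takes no time and is no camera call.
- finish_job(): hands the job in; it is judged then, once.
The state is a dict: "time_s": time; "q": joint angles; "joint_vel": joint speeds; "tau": joint torques, N m; "tcp_pos": TCP position; "ee_rot": TCP orientation; "ft_force": force on the tool from outside, world axes, zero at the start; "moment": the same for the moment, N m; "grip_width": finger opening in mm; "gripper_force": force on a finger pad.
Only numpy, scipy, OpenCV 4.12 (cv2) and the standard library are available. Lean on these libraries where they do the work, as an engineer would, in place of code of your own. Each camera call takes 0.05 s, during which the arm holds its last target. There are 200 camera calls.

## Task

The pin cassette is parked under the inspection stand's lens: slide its carriage (it has an upright steel grip post) along the guide, away from the column, until it is fully out at the dark stop block. Then squeeze the cassette's two side catches together between the fingers and lift it out of its nest. Finish while still holding it by the squeezed catches, level and still, about 100 mm above the nest, touching nothing else; nothing is put down, and neither bump the lens head nor disturb the other things on the bench.

Things in the scene. Friction and masses are not known exactly. Their poses are not given: they have to be found in the camera images.
- stand: Fixed inspection stand: aluminium base plate 200 x 750 x 22 mm with two steel guide rails, a white column 120 x 100 mm, 442 mm high, standing at y = -310 mm. Origin on the bench surface on the guide's centre line; z up; its y axis runs along the guide, away from the column (base plate spans y = -380 to +370 mm); x is across the guide. Position and yaw vary.
- optic_head: Lens head of the stand, fixed, same origin and axes as the stand. Black ring light of 90 mm diameter, its underside 150 mm above the bench, on the vertical line x = 0, y = -90 mm of the stand; above it (from 178 mm) a 48 mm tube and from 325 mm a white arm 100 mm wide (x), reaching from the column to y = -50 mm. Not to be bumped.
- carriage (a joint): Position of the carriage along the guide in m: 0 is at the inner stop, under the lens, where it starts; 0.20 is fully out at the outer stop; grows along the stand's +y axis. It cannot lift or turn; about 2.5 N of friction, it stays where left. The carriage is an aluminium plate 86 mm wide, 245 mm long, its top 50 mm above the bench.
- end_stop: Dark steel stop block 86 x 14 x 20 mm clamped across the rails (fixed, place varies): the +y end of the carriage plate, 25 mm beyond the post, arrives 1 mm short of its face after the 200 mm stroke. Origin: middle of the lower edge of the face turned to the carriage.
- post (a point): Grip point on the carriage's steel grip post: an upright round post of 24 mm diameter, 55 mm high, standing on the carriage plate 170 mm from the cassette towards +y of the stand. The point is on the post's axis, 30 mm above the plate (80 mm above the bench). Axes as the stand's. Moves with the carriage.
- nest (a point): Centre of the floor of the nest on the carriage in which the cassette sits (50 mm above the bench), axes as the stand's; at the start it lies between y = -120 and -60 mm of the stand. Nest walls are 18 mm high, 76 mm over all across the guide and 94 mm along it; about 1.3 mm of play around the cassette. Two lips (their top 18 mm above the floor) hold down the cassette's tongues until the catches are squeezed.
- cassette_center (a point): Centre of the loose grey cassette, 33 mm above its underside (83 mm above the bench when seated). Body 40 mm (x, across the guide) x 80 mm (y, along the guide) x 66 mm high, 0.17 to 0.35 kg, with a row of four pin heads standing 4 mm proud of its top. z up.
- catches_mid (a point): Point midway between the pads of the cassette's two black side catches, 51 mm above the cassette's underside (101 mm above the bench when seated). The catch pads stand on the cassette's -x and +x sides, each 28 mm along y and 26 mm high (z = -13 to +13 mm of this point); 58 mm over both when free, 44 mm when fully squeezed. Axes as the cassette's: squeeze along x.
- catch_near (a joint): Inward travel in m of the catch on the cassette's -x side: 0 free (latched under the lip), 0.007 fully squeezed; clear of the lip from 0.005. Spring 2 N at rest to 5 N at full travel.
- catch_far (a joint): The same for the catch on the +x side.
- cassette: The cassette as a whole with its catches; origin at the centre of its underside, axes as for its centre point.
- v_block: Bystander: dark steel V-block 45 x 45 x 48 mm with a small red clamp knob, on the bench on the robot's side of the stand. Origin under its centre.
- ring_gauge: Bystander: steel ring 48 mm across, 16 mm high, lying on the stand's base plate beside the guide. Origin under its centre.
- gauge_block: Bystander: steel block 30 x 9 x 35 mm standing on the stand's base plate beside the guide. Origin under its centre.
- jar: Bystander: amber jar 52 mm across, 75 mm high, on the bench beyond the stand. Origin under its centre.
- screwdriver: Bystander: screwdriver lying on the bench beyond the stand.
- tape_roll: Bystander: cardboard ring 84 mm across, 24 mm high, on the bench on the robot's side of the stand. Origin under its centre.
- plug_gauge: Bystander: stepped steel plug 32 mm across, 60 mm high, on the bench beyond the stand. Origin under its centre.
Mind the look-alikes: they are no part of the job. Leave any yellow look-alike of the cassette alone.

How it is judged:
By the outcome, as a careful person would: the job done as asked, in the order asked, and still so for the second after the job is handed in, while the arm keeps its last pose, push and grip.
It also fails if it takes over 48 s, if anything falls off the work surface, if the arm or the gripper's body presses on something with over 40 N, if the wrist force passes 120 N, or if a joint passes its speed limit or range.

## Working session

There is one attempt and no reset: what is moved stays moved. The work goes in short steps, Python scripts to look and compute and a tool call to move; the robot and the scene stay as the last step left them, time stands still between calls to the robot, and variables do not carry over. Pictures are saved under pics/ and viewed, at most 10 in all, crops included, and the job is handed in when it is done.

Besides the shell and the picture viewer there is one more tool, called after ">>>" by a JSON object that holds its "fn" and its "kwargs". servo_tool: Moves the arm, as the interface text tells. Its arguments: {"type":"object","properties":{"rows":{"type":"array","items":{"type":"array"}},"claw":{"type":"number"}},"required":["rows"]}

```bash
mkdir -p pics
python3 - <<'E'
from rig import *
import cv2, numpy as np
s=sense(); print({k:np.round(v,3) for k,v in s.items()})
for n in ("side","top"):
    p,d=snapshot(n); cv2.imwrite(f"pics/{n}0.png",p); np.save(f"{n}0.npy",d)
    print(n,camera_info(n))
print(camera_info("wrist"))
E
```

```text
{'time_s': np.float64(0.0), 'q': array([-1.214,  0.469, -0.049,  1.534,  0.024,  1.141, -0.082]), 'joint_vel': array([-0.002, -0.001, -0.001, -0.001, -0.   , -0.   , -0.003]), 'tau': array([ 1.0000e-03, -5.1030e+01, -4.7000e-02, -2.3772e+01,  1.1000e-02,
        7.0000e-03, -0.0000e+00]), 'tcp_pos': array([253.743, 624.8  , 207.767]), 'ee_rot': array([-6.020e-01, -3.083e+00,  3.000e-03]), 'ft_force': array([-0.651,  0.21 ,  0.28 ]), 'moment': array([-0.017,  0.036, -0.017]), 'gripper_force': np.float64(0.0), 'grip_width': np.float64(85.371)}
side {'fov_y': 57.69092297590115, 'cx': 253.53412289356382, 'cy': 188.00255073385705, 'rvec': array([ 0.29164185, -2.69704579,  1.3783464 ]), 'tvec': array([534.95268716, 182.2430635 , 670.86844431])}
top {'fov_y': 57.7594168593987, 'cx': 250.86257652572192, 'cy': 193.85058122782047, 'rvec': array([ 2.12224086, -2.15488353,  0.11590695]), 'tvec': array([-22.65820307, 565.08904749, 837.54757305])}
{'fov_y': 60.732311723104324, 'cx': 254.8059303042296, 'cy': 183.1600979682528, 'T_tool_cam': array([[-9.86742097e-04, -9.48908740e-01, -3.15549092e-01,
         8.18622209e+01],
       [ 9.99999402e-01, -7.87694289e-04, -7.58333702e-04,
         1.91171849e-01],
       [ 4.71033260e-04, -3.15549652e-01,  9.48908950e-01,
        -1.66165069e+02],
       [ 0.00000000e+00,  0.00000000e+00,  0.00000000e+00,
         1.00000000e+00]])}
```

View pics/side0.png

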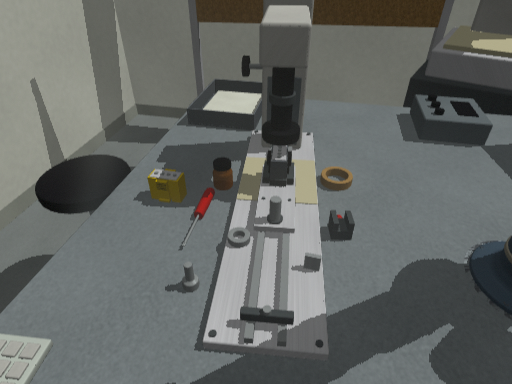

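View pics/top0.png

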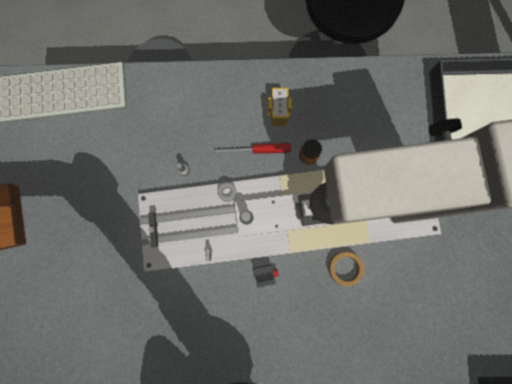

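The side view shows the stand with its column at the back, the post at (275,208), the cassette under the ring light at (278,168) and the stop block at (267,315). A yellow look-alike stands apart at (167,186). In the top view the post is at (246,216), the stop at (153,226), and the lens head covers most of the cassette at about (305,207).

```bash
cat > h.py <<'E'
import cv2, numpy as np
from rig import *
from scipy.spatial.transform import Rotation as R
def cam(n,s=None):
    c=camera_info(n); f=192/np.tan(np.radians(c["fov_y"]/2))
    if n=="wrist":
        T=np.eye(4); T[:3,:3]=R.from_rotvec(s["ee_rot"]).as_matrix(); T[:3,3]=s["tcp_pos"]
        T=T@c["T_tool_cam"]
        return f,c["cx"],c["cy"],T[:3,:3],T[:3,3]
    M=R.from_rotvec(c["rvec"]).as_matrix()
    return f,c["cx"],c["cy"],M.T,-M.T@c["tvec"]
def cloud(d,C):
    f,cx,cy,A,o=C
    v,u=np.mgrid[:384,:512]; r=np.stack([(u-cx)/f,(v-cy)/f,np.ones(u.shape)],-1)
    return (r*d[...,None])@A.T+o
def ray(u,v,C,z):
    f,cx,cy,A,o=C; r=A@np.array([(u-cx)/f,(v-cy)/f,1]); return o+r*(z-o[2])/r[2]
E
python3 - <<'E'
from h import *
for n in ("top","side"):
    C=cam(n); P=cloud(np.load(n+"0.npy"),C); print(n,"cam at",C[4].round())
    img=cv2.imread(f"pics/{n}0.png")
    pts=[("post",246,216),("stop",153,226),("ring",227,188),("gb",208,250),("vb",264,272),("tape",336,266),("jar",311,152),("plug",183,167),("sc1",142,200),("sc2",150,266),("sc3",436,229)] if n=="top" else [("post",275,200),("stop",267,314),("cass",278,170),("ring",281,140),("sc1",213,333),("sc2",319,343)]
    for k,u,v in pts: print(k,P[v,u].round())
    valid=np.load(n+"0.npy")>0
    m=(valid&(P[...,2]>13)&(P[...,2]<31)).astype(np.uint8)
    m=cv2.morphologyEx(m,cv2.MORPH_OPEN,np.ones((3,3)))
    k,l,st,_=cv2.connectedComponentsWithStats(m); i=1+np.argmax(st[1:,4])
    Q=P[l==i][:,:2].astype(np.float32); r=cv2.minAreaRect(Q); print("rect",r,cv2.boxPoints(r).round().tolist())
    u0,v0=pts[0][1:]
    w=np.zeros_like(m); w[v0-25:v0+25,u0-25:u0+25]=1
    t=valid&(w>0)&(P[...,2]>97)&(P[...,2]<115)
    v,u=np.nonzero(t); print("posttop",t.sum(),P[t].mean(0).round(1), P[t].min(0).round(1),P[t].max(0).round(1),ray(u.mean(),v.mean(),C,105).round(1))
E
```

```text
top cam at [446. -54. 905.]
post [504. -21. 105.]
stop [487. 210.  55.]
ring [583.  30.  23.]
gb [427.  74.  55.]
vb [371. -61.  25.]
tape [ 381. -244.   -1.]
jar [ 660. -180.   74.]
plug [637. 141.  39.]
sc1 [556. 250.  22.]
sc2 [388. 224.  24.]
sc3 [ 471. -489.   25.]
rect ((451.1784362792969, -125.98605346679688), (67.1116714477539, 748.5132446289062), 6.4332451820373535) [[376.0, 242.0], [460.0, -502.0], [526.0, -494.0], [443.0, 250.0]]
posttop 82 [505.5 -18.9 104.8] [495.1 -30.3 100.2] [516.   -7.2 107.6] [505.5 -18.9 105. ]
side cam at [429. 541. 541.]
post [507. -18. 104.]
stop [479. 216.  59.]
cass [ 521. -149.   92.]
ring [ 519. -164.  164.]
sc1 [561. 245.  24.]
sc2 [393. 226.  24.]
rect ((517.8534545898438, -120.40634155273438), (200.149658203125, 748.9359130859375), 6.465864658355713) [[376.0, 240.0], [461.0, -504.0], [659.0, -481.0], [575.0, 263.0]]
posttop 87 [506.  -18.4 102.6] [494.8 -34.6  97.4] [517.6  -9.7 105.6] [505.6 -15.4 105. ]
```

Stand pose: origin about (517, -115), yaw +0.113 rad. The post is at stand y ≈ 97, so the cassette is at y ≈ -73. I'll push the post with shut fingers from the column side, with the fingers' closing line across the guide. That is also the orientation needed for the squeeze.

>>> {"fn": "servo_tool", "kwargs": {"rows": [[[0.0226,-0.0375,0],-0.107],[[0.0226,-0.0375,0],-0.107],[[0.0226,-0.0375,0],-0.107],[[0.0226,-0.0375,0],-0.107],[[0.0226,-0.0375,0],-0.107],[[0.0226,-0.0375,0],-0.107],[[0.0226,-0.0375,0],-0.107],[[0.0226,-0.0375,0],-0.107],[[0.0226,-0.0375,0],-0.107],[[0.0226,-0.0375,0],-0.107]], "claw": 1}}

```text
time_s: 1.1
tcp_pos: [480.3, 248.7, 208.6]
ee_rot: [-2.095, -2.341, 0.0]
ft_force: [0.8, -0.0, -0.2]
grip_width: -0.0
gripper_force: 0.0
```

>>> {"fn": "servo_tool", "kwargs": {"rows": [[[0.004,-0.034,0],0],[[0.004,-0.034,0],0],[[0.004,-0.034,0],0],[[0.004,-0.034,0],0],[[0.004,-0.034,0],0],[[0.004,-0.034,0],0],[[0.004,-0.034,0],0],[[0,0,0],0],[[0,0,0],0]]}}

```text
time_s: 2.0
tcp_pos: [507.7, 12.0, 208.6]
ee_rot: [-2.092, -2.343, 0.0]
ft_force: [0.4, 1.1, 0.3]
grip_width: -0.2
gripper_force: 0.0
```

Run:
```python
from h import *
s=sense(); p,d=snapshot("wrist"); cv2.imwrite("pics/w1.png",p); np.save("w1.npy",d)
y=R.from_rotvec(s["ee_rot"]).as_matrix()
print(s["time_s"],s["tcp_pos"],s["q"].round(2),"yaxis",np.arctan2(y[1,1],y[0,1]),y[:,2].round(3),s["grip_width"])
P=cloud(d,cam("wrist",s))
for z0,z1 in ((98,112),):
    t=(d>0)&(P[...,2]>z0)&(P[...,2]<z1)&(abs(P[...,0]-505)<40)&(abs(P[...,1]+19)<40); v,u=np.nonzero(t); print(t.sum(),u.mean(),v.mean(),P[t].mean(0))
```

```text
2.0 [507.71290964  11.95064119 208.62623323] [-0.49  0.2   0.44  1.94 -0.1   1.02  0.11] yaxis 0.11317578355494333 [-0.  0. -1.] -0.15577247268244648
555 248.43963963963964 208.2900900900901 [504.87162329 -20.09956556 105.54625112]
```

>>> {"fn": "servo_tool", "kwargs": {"rows": [[[0.0015,-0.035,0],0],[[0.0015,-0.035,0],0],[[0,0,-0.03],0],[[0,0,-0.04],0],[[0,0,-0.04],0],[[0,0,-0.03],0],[[0,0,0],0]]}}

```text
time_s: 2.75
tcp_pos: [507.6, -55.4, 65.1]
ee_rot: [-2.082, -2.343, 0.009]
ft_force: [-0.1, -0.7, 0.7]
grip_width: 0.2
gripper_force: 0.0
```

>>> {"fn": "servo_tool", "kwargs": {"rows": [[[0.002,0.005,0],0],[[-0.0006,0.005,0],0],[[-0.0017,0.015,0],0],[[-0.0023,0.02,0],0],[[-0.0023,0.02,0],0],[[-0.0028,0.025,0],0],[[-0.0028,0.025,0],0],[[-0.0028,0.025,0],0],[[-0.0023,0.02,0],0],[[-0.0023,0.02,0],0]]}}

```text
time_s: 3.75
tcp_pos: [494.8, 123.2, 70.9]
ee_rot: [2.087, 2.343, 0.006]
ft_force: [2.7, -4.1, -1.6]
grip_width: 0.1
gripper_force: 1.9
```

>>> {"fn": "servo_tool", "kwargs": {"rows": [[[-0.0012,0.01,0],0],[[-0.0006,0.005,0],0],[[-0.0003,0.003,0],0],[[0,0,0],0]]}}

```text
time_s: 4.15
tcp_pos: [491.1, 140.5, 69.2]
ee_rot: [-2.091, -2.345, -0.001]
ft_force: [-0.8, -0.5, 0.4]
grip_width: 0.1
gripper_force: 0.0
```

```bash
cat >> h.py <<'E'
def post():
    s=sense(); p,d=snapshot("side"); P=cloud(d,cam("side"))
    t=(d>0)&(P[...,2]>97)&(P[...,2]<112)&(abs(P[...,0]-485)<25)&(abs(P[...,1]-175)<35)
    v,u=np.nonzero(t); return s,p,P,t,u,v
E
python3 - <<'E'
from h import *
s,p,P,t,u,v=post(); cv2.imwrite("pics/s1.png",p[100:350,130:400].repeat(2,0).repeat(2,1))
print(s["tcp_pos"],s["time_s"],t.sum(),P[t].min(0),P[t].max(0))
E
```

```text
[491.05161886 140.52314674  69.22317089] 4.15 250 [474.12901519 144.95083376  97.31323918] [504.03753997 175.38994723 111.98353658]
```

View pics/s1.png

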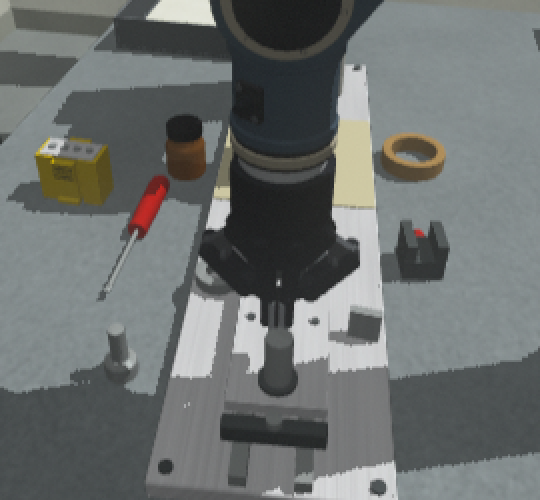

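The crop (twice enlarged, side view) shows the shut fingers right behind the post at crop (278,350). The carriage edge is still a few mm short of the dark stop at (273,425). I'll push on slowly.

>>> {"fn": "servo_tool", "kwargs": {"rows": [[[-0.0005,0.004,0],0],[[-0.0005,0.004,0],0],[[-0.0003,0.003,0],0],[[-0.0003,0.002,0],0],[[0,0,0],0]]}}

```text
time_s: 4.7
tcp_pos: [489.2, 154.0, 68.7]
ee_rot: [-2.089, -2.346, -0.0]
ft_force: [0.0, -2.2, 0.5]
grip_width: -0.0
gripper_force: 0.5
```

>>> {"fn": "servo_tool", "kwargs": {"rows": [[[-0.0003,0.002,0],0],[[-0.0002,0.0015,0],0],[[-0.0001,0.001,0],0],[[0,0,0],0]]}}

```text
time_s: 5.1
tcp_pos: [489.1, 154.5, 68.7]
ee_rot: [2.091, 2.341, -0.004]
ft_force: [1.3, -8.9, 2.4]
grip_width: 0.1
gripper_force: 4.5
```

>>> {"fn": "servo_tool", "kwargs": {"rows": [[[0.001,-0.01,0],0],[[0.002,-0.015,0],0],[[0,0,0.03],0],[[0,0,0.04],0],[[0,0,0.04],0],[[0.002,-0.03,0.027],0],[[0.004,-0.03,0],0],[[0.004,-0.03,0],0],[[0.003,-0.03,0],0],[[0,0,0],0]], "claw": 1}}

```text
time_s: 6.1
tcp_pos: [504.7, 7.9, 206.2]
ee_rot: [2.098, 2.336, 0.0]
ft_force: [0.4, -0.3, 0.7]
grip_width: 0.1
gripper_force: 0.0
```

>>> {"fn": "servo_tool", "kwargs": {"rows": [[[0,0,0],0],[[0,0,0],0],[[0,0,0],0],[[0,0,0],0]], "claw": -1}}

```text
time_s: 6.5
tcp_pos: [504.7, 14.0, 205.7]
ee_rot: [-2.088, -2.347, -0.0]
ft_force: [0.4, 0.0, 0.4]
grip_width: 58.0
gripper_force: 0.0
```

Run:
```python
from h import *
s=sense(); p,d=snapshot("wrist"); cv2.imwrite("pics/w2.png",p)
C=cam("wrist",s); P=cloud(d,C); print(s["time_s"],s["tcp_pos"],s["grip_width"])
def comp(z0,z1,name):
    t=((d>0)&(P[...,2]>z0)&(P[...,2]<z1)).astype(np.uint8)
    k,l,st,_=cv2.connectedComponentsWithStats(t)
    for i in range(1,k):
        if st[i,4]>150:
            q=P[l==i]; r=cv2.minAreaRect(q[:,:2].astype(np.float32)); print(name,st[i].tolist(),np.round(r[0],1),np.round(r[1],1),round(r[2],1),q[:,2].mean().round(1))
comp(111,119,"casstop"); comp(111,125,"casstop+pins"); comp(98,109,"posttop"); comp(108,116,"catchtop?")
s2,p2,P2,t,u,v=post(); cv2.imwrite("pics/s2.png",p2)
t&=(P2[...,1]>160);print("post side",P2[t].min(0),P2[t].max(0))
```

```text
6.5 [504.69430313  13.96787    205.68660058] 58.02289982195886
casstop [226, 138, 51, 93, 2926] [501.6   7.2] [40.  80.2] 6.4 117.9
casstop [216, 169, 12, 34, 356] [477.1   4.2] [ 8.6 29. ] 6.3 115.0
casstop [276, 169, 11, 34, 359] [526.4   9.8] [ 8.8 28.8] 8.0 115.0
casstop+pins [226, 138, 51, 93, 4246] [501.6   7.2] [40.  80.2] 6.4 118.5
casstop+pins [216, 169, 12, 34, 356] [477.1   4.2] [ 8.6 29. ] 6.3 115.0
casstop+pins [276, 169, 11, 34, 359] [526.4   9.8] [ 8.8 28.8] 8.0 115.0
catchtop? [216, 168, 12, 35, 354] [477.1   4.2] [ 8.6 29. ] 6.6 114.6
catchtop? [275, 168, 12, 35, 339] [526.5   9.8] [ 9.1 28.6] 6.4 114.6
post side [472.23084868 167.16104137  97.11873398] [495.24351895 189.64756626 106.03521826]
```

View pics/w2.png

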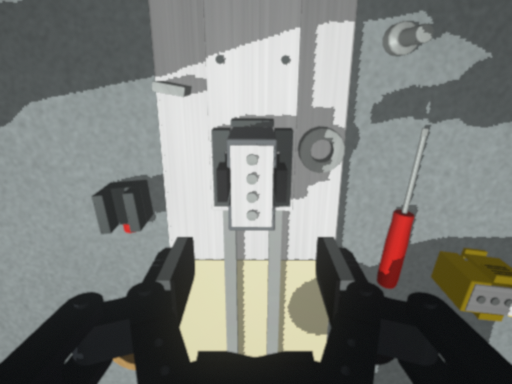

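The wrist view shows the grey cassette at (252,182), with four pin heads and black catches at (222,186) and (282,186). The yellow look-alike at (480,285) is well off the guide, so the grey one on the carriage is the target. I'll confirm the end stop and cassette in one enlarged crop.

Run:
```python
import cv2
a=cv2.imread("pics/s2.png")[190:340,190:350]; cv2.imwrite("pics/c2.png",cv2.resize(a,None,fx=4,fy=4,interpolation=cv2.INTER_CUBIC)[:600,:640])
```

```text
(no output)
```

View pics/c2.png

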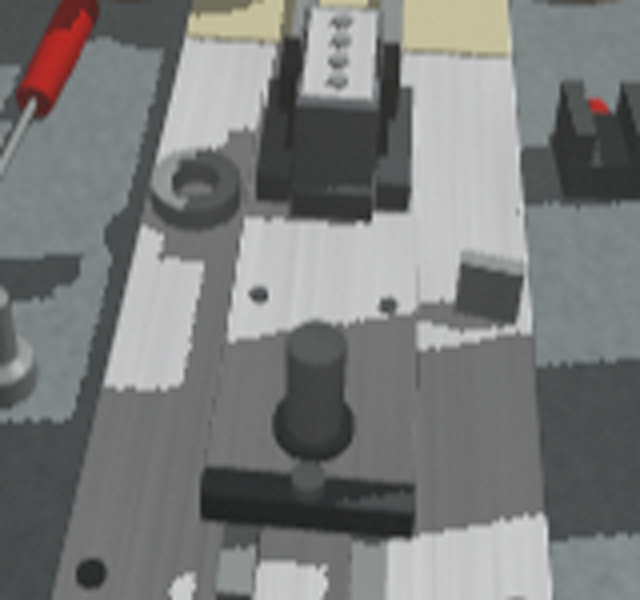

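The crop shows the carriage plate right up against the dark stop block at (307,498), with the post at (315,390). The grey cassette with pins and black catches is in its nest at (340,110). I'll descend over the catches with the gripper open.

>>> {"fn": "servo_tool", "kwargs": {"rows": [[[-0.0025,-0.0055,0],0],[[0,0,-0.02],0],[[0,0,-0.025],0],[[0,0,-0.025],0],[[0,0,0],0],[[0,0,0],0]], "claw": -1}}

```text
time_s: 7.2
tcp_pos: [502.3, 7.1, 136.1]
ee_rot: [2.09, 2.345, -0.001]
ft_force: [-0.1, 0.1, -0.1]
grip_width: 85.4
gripper_force: 0.0
```

Run:
```python
from h import *
s=sense(); p,d=snapshot("wrist"); cv2.imwrite("pics/w3.png",p)
C=cam("wrist",s); P=cloud(d,C); print(s["time_s"],s["tcp_pos"],s["grip_width"],s["ft_force"])
for z0,z1 in ((111,117),(109,117),(117,124)):
    t=((d>0)&(P[...,2]>z0)&(P[...,2]<z1)).astype(np.uint8)
    k,l,st,_=cv2.connectedComponentsWithStats(t)
    for i in range(1,k):
        if st[i,4]>150:
            q=P[l==i]; r=cv2.minAreaRect(q[:,:2].astype(np.float32)); print(z0,st[i].tolist(),np.round(r[0],1),np.round(r[1],1),round(r[2],1),q[:,2].mean().round(1))
```

```text
7.2 [502.31060044   7.05721477 136.14825648] 85.38811789661702 [-0.06338959  0.14891231 -0.11852122]
111 [221, 148, 69, 24, 464] [498.1  43. ] [12.7 40.6] 88.6 115.6
111 [208, 188, 16, 45, 624] [477.1   4.8] [ 8.7 28.4] 6.5 114.9
111 [287, 189, 16, 44, 616] [526.2  10. ] [ 8.6 28.8] 6.4 115.0
109 [221, 147, 69, 25, 504] [498.1  43. ] [12.7 40.6] 88.6 115.1
109 [208, 179, 18, 54, 670] [477.    8.7] [10.6 36.5] 2.0 114.8
109 [286, 188, 17, 45, 650] [526.   11.3] [10.1 30.9] 10.1 114.7
117 [222, 150, 68, 120, 6567] [501.7   7.5] [39.3 79.3] 6.3 118.8
```

View pics/w3.png

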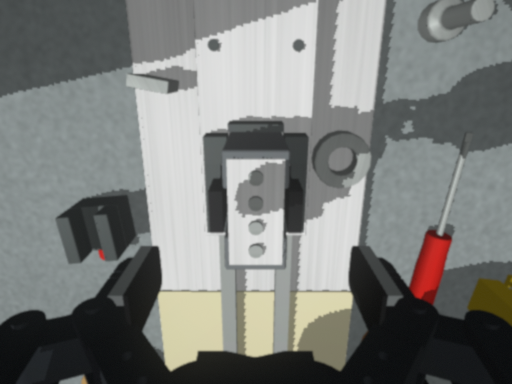

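In the wrist view the cassette (column 256) lies centred between the fingertips at columns 160 and 352, and the measured catches' midpoint (501.7, 7.4) is within 1 mm of the TCP. I'll descend.

>>> {"fn": "servo_tool", "kwargs": {"rows": [[[-0.0004,0.0003,-0.02],0],[[0,0,-0.02],0],[[0,0,-0.012],0],[[0,0,-0.005],0],[[0,0,0],0],[[0,0,0],0]]}}

```text
time_s: 7.85
tcp_pos: [502.7, 7.7, 79.7]
ee_rot: [2.089, 2.345, 0.002]
ft_force: [0.1, 1.0, 0.5]
grip_width: 85.9
gripper_force: 0.0
```

>>> {"fn": "servo_tool", "kwargs": {"rows": [[[0,0,0],0],[[0,0,0],0],[[0,0,0],0],[[0,0,0],0],[[0,0,0],0],[[0,0,0],0],[[0,0,0],0],[[0,0,0],0]], "claw": 1}}

```text
time_s: 8.65
tcp_pos: [502.9, 7.8, 82.0]
ee_rot: [-2.09, -2.345, -0.005]
ft_force: [-7.2, 0.1, 26.1]
grip_width: 33.0
gripper_force: 58.7
```

Run:
```python
from h import *
s=sense(); p,d=snapshot("wrist"); q,_=snapshot("side"); print(s["time_s"],s["grip_width"],s["gripper_force"],s["ft_force"],s["moment"])
a=cv2.resize(p[110:384,90:420],None,fx=1.6,fy=1.6); b=cv2.resize(q[150:310,200:340],None,fx=2.6,fy=2.6)
h=max(a.shape[0],b.shape[0]); o=np.zeros((h,800,3),np.uint8); o[:a.shape[0],:a.shape[1]]=a; w=min(b.shape[1],800-a.shape[1]); o[:b.shape[0],a.shape[1]:a.shape[1]+w]=b[:,:w]
cv2.imwrite("pics/g1.png",o); print(a.shape,b.shape)
```

```text
8.65 33.017550967774746 58.73114058107603 [-7.19465599  0.09372741 26.08536852] [ 0.03817338  1.68381329 -0.00581409]
(438, 528, 3) (416, 364, 3)
```

View pics/g1.png

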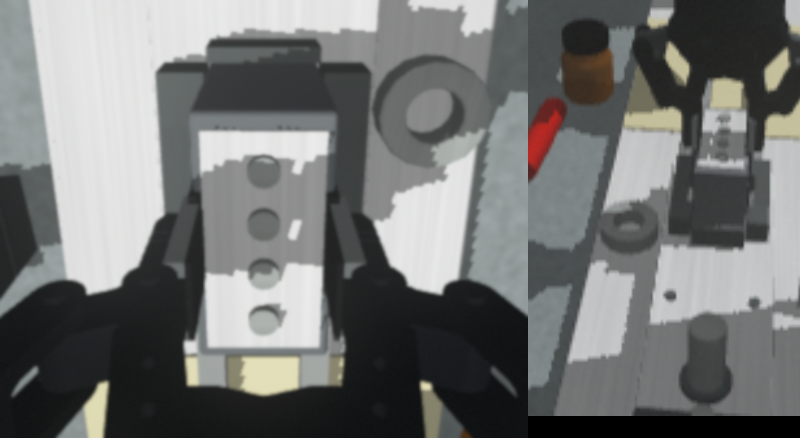

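The grip is off. The crop shows the fingertips tilted inward around the catches, the opening reads 33 mm, and there are 26 N upward. The pads swung forward while closing and dragged on the catches. I'll reopen partly and squeeze again in small steps, raising the tool to follow the swing.

>>> {"fn": "servo_tool", "kwargs": {"rows": [[[0,0,0],0],[[0,0,0],0],[[0,0,0],0],[[0,0,-0.003],0],[[0,0,0],0]], "claw": -0.6}}

```text
time_s: 9.25
tcp_pos: [501.5, 7.7, 75.3]
ee_rot: [-2.09, -2.345, 0.001]
ft_force: [-0.4, 0.2, -0.2]
grip_width: 68.4
gripper_force: 0.0
```

>>> {"fn": "servo_tool", "kwargs": {"rows": [[[0,0,0],0],[[0,0,0],0],[[0,0,0],0]], "claw": -0.4}}

```text
time_s: 9.55
tcp_pos: [501.9, 7.7, 75.8]
ee_rot: [2.09, 2.345, 0.0]
ft_force: [-0.5, -0.1, -0.1]
grip_width: 59.9
gripper_force: 0.0
```

>>> {"fn": "servo_tool", "kwargs": {"rows": [[[0,0,0],0],[[0,0,0],0],[[0,0,0],0]], "claw": -0.3}}

```text
time_s: 9.85
tcp_pos: [502.0, 7.7, 76.0]
ee_rot: [2.09, 2.345, 0.001]
ft_force: [-0.6, -0.6, 1.4]
grip_width: 55.4
gripper_force: 2.4
```

>>> {"fn": "servo_tool", "kwargs": {"rows": [[[0,0,0.0005],0],[[0,0,0],0],[[0,0,0],0]], "claw": -0.2}}

```text
time_s: 10.15
tcp_pos: [501.9, 7.7, 76.4]
ee_rot: [2.09, 2.345, 0.0]
ft_force: [-0.9, 0.0, 0.9]
grip_width: 51.5
gripper_force: 3.3
```

>>> {"fn": "servo_tool", "kwargs": {"rows": [[[0,0,0.0005],0],[[0,0,0],0],[[0,0,0],0]], "claw": -0.1}}

```text
time_s: 10.45
tcp_pos: [501.8, 7.7, 76.8]
ee_rot: [2.09, 2.345, 0.0]
ft_force: [-0.9, 0.5, 0.4]
grip_width: 47.1
gripper_force: 4.1
```

>>> {"fn": "servo_tool", "kwargs": {"rows": [[[0,0,0.0005],0],[[0,0,0],0],[[0,0,0],0]], "claw": -0.02}}

```text
time_s: 10.75
tcp_pos: [501.8, 7.7, 77.3]
ee_rot: [-2.09, -2.345, 0.0]
ft_force: [0.2, -0.8, -0.3]
grip_width: 43.7
gripper_force: 4.8
```

>>> {"fn": "servo_tool", "kwargs": {"rows": [[[0,0,0],0],[[0,0,0],0],[[0,0,0],0]], "claw": 0.04}}

```text
time_s: 11.05
tcp_pos: [501.7, 7.7, 77.8]
ee_rot: [-2.09, -2.345, -0.0]
ft_force: [-2.2, -0.8, 5.6]
grip_width: 41.2
gripper_force: 16.9
```

>>> {"fn": "servo_tool", "kwargs": {"rows": [[[0,0,0.001],0],[[0,0,0],0],[[0,0,0],0]], "claw": 0.07}}

```text
time_s: 11.35
tcp_pos: [501.7, 7.7, 78.2]
ee_rot: [-2.09, -2.345, 0.0]
ft_force: [-1.3, -0.5, 1.5]
grip_width: 40.3
gripper_force: 22.7
```

>>> {"fn": "servo_tool", "kwargs": {"rows": [[[0,0,0.002],0],[[0,0,0.002],0],[[0,0,0.003],0],[[0,0,0],0]]}}

```text
time_s: 11.75
tcp_pos: [502.1, 7.7, 85.6]
ee_rot: [2.09, 2.345, 0.001]
ft_force: [0.6, 0.7, -2.2]
grip_width: 40.3
gripper_force: 22.0
```

>>> {"fn": "servo_tool", "kwargs": {"rows": [[[0,0,0.006],0],[[0,0,0.01],0],[[0,0,0.012],0],[[0,0,0.014],0],[[0,0,0.014],0],[[0,0,0.013],0],[[0,0,0.012],0],[[0,0,0.008],0],[[0,0,0.004],0],[[0,0,0],0]]}}

```text
time_s: 12.75
tcp_pos: [502.0, 7.8, 178.8]
ee_rot: [2.09, 2.345, 0.001]
ft_force: [-0.1, 0.6, -1.9]
grip_width: 40.3
gripper_force: 22.0
```

>>> {"fn": "servo_tool", "kwargs": {"rows": [[[0,0,0],0],[[0,0,0],0],[[0,0,0],0],[[0,0,0],0]]}}

```text
time_s: 13.15
tcp_pos: [501.7, 7.7, 178.0]
ee_rot: [-2.09, -2.345, 0.001]
ft_force: [0.3, -0.3, -2.9]
grip_width: 40.4
gripper_force: 22.0
```

Run:
```python
from h import *
s=sense(); p,d=snapshot("wrist"); q,ds=snapshot("side"); print(s["time_s"],s["tcp_pos"],s["grip_width"],s["gripper_force"],s["ft_force"],s["joint_vel"].round(4))
P=cloud(d,cam("wrist",s)); t=(d>0)&(P[...,2]>205)&(P[...,2]<222)&(abs(P[...,0]-502)<22)&(abs(P[...,1]-7)<45)
A=np.c_[P[t][:,:2]-[502,7],np.ones(t.sum())]; print("top plane",t.sum(),np.linalg.lstsq(A,P[t][:,2],rcond=None)[0].round(4))
S=cloud(ds,cam("side")); t=(ds>0)&(S[...,2]>97)&(S[...,2]<112)&(abs(S[...,0]-485)<25)&(S[...,1]>160)&(S[...,1]<210); print("post",S[t].min(0).round(1),S[t].max(0).round(1))
a=cv2.resize(p[110:384,90:420],None,fx=1.3,fy=1.3); b=cv2.resize(q[80:345,120:365],None,fx=1.5,fy=1.5)
o=np.zeros((400,800,3),np.uint8); o[:a.shape[0],:a.shape[1]]=a; o[:b.shape[0],430:430+b.shape[1]]=b
cv2.imwrite("pics/g2.png",o)
```

```text
13.15 [501.6651201    7.65329271 178.00285576] 40.41367062614526 21.974419355392456 [ 0.28611891 -0.31507416 -2.86958896] [-0.0001 -0.0021  0.0017 -0.0009 -0.0012 -0.0009 -0.0005]
top plane 14542 [-7.800000e-03 -2.610000e-02  2.179592e+02]
post [472.2 166.5  97.4] [495.  189.5 105.5]
```

View pics/g2.png

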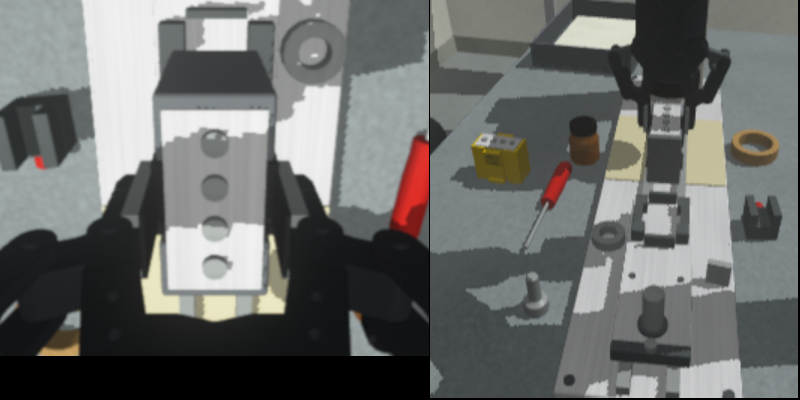

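The cassette hangs level in the fingers, about 100 mm above the empty nest. The carriage is still at the stop and the other things are undisturbed. I'll hand it in.

```bash
python3 -c "
from rig import *
print(finish_job())"
```

```text
the job is handed in; nothing more can be done
None
```

The job is handed in at about 13 s on the robot's clock: the carriage is fully out at the stop, and the cassette is held level by its squeezed catches about 100 mm above the nest; my first squeeze tilted the fingers, so I reopened and squeezed again in small steps.

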